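Ease a violin mould off the set-up board with a wedge and hold it

TASK

Take the tapered wooden wedge off the bench, lay it flat on the set-up board and push its thin end straight in under the open end of the violin mould, in the middle of the notch, until the two corner blocks nearest that end just lift off: a gap of about 3 mm under each, enough to draw a strip of sandpaper through, with the mould's far end still down on the board against the stop. Touch the mould only with the wedge, never jack it up high, and leave the other things on the bench where they lie. The job ends holding: finish with the wedge still gripped, flat on the board and carrying the raised mould.

Things in the scene. Friction and masses are not known exactly. Their poses are not given: they have to be found in the camera images.
- wedge: the wedge: pale hardwood, 140 mm long, 28 mm wide, flat underside, top sloping evenly from 28 mm high at the thick end to 4 mm at the thin end (about 1 in 6); 50 g. It starts on the bench, lying on its flat underside. Origin at the middle of the underside; x points along it to the thin end, z up.
- wedge_tip (a point): middle of the lower edge of the wedge's thin end, 70 mm from its origin along its x.
- wedge_heel (a point): point inside the wedge near the thick end where it can be gripped across its 28 mm width: 45 mm from the origin towards the thick end, 12 mm above the underside (the wedge is about 24 mm high there).
- board: set-up board fixed on the bench: flat brown board 520 x 250 mm, top 18 mm above the bench, with a wooden stop, 25 mm wide and 30 mm high, across its far end. Origin at the middle of its underside; x runs along it from the open end (x = -260 mm) to the stop (inner face at +235 mm), z up. The wedge is pushed along this x.
- board_end (a point): middle of the upper edge of the board's open end, on its top surface.
- mould: loose violin mould, ~0.5 kg: violin-shaped plate 14 mm thick, 345 x 198 mm, standing on five glued-in blocks 34 mm high (neck end and four corners), plate underside 10 mm above the board. The wide tail end has no block, only a notch 50 mm wide, 16 mm deep, and faces the board's open end; the neck end is at the stop. Origin: mid of tail end, level with the blocks' undersides; x to the neck, z up.
- tail_edge (a point): middle of the plate's lower edge at the bottom of the tail notch, 16 mm from the mould's origin along x, 10 mm above the blocks' undersides. The wedge's slope meets it when the tip is about 35 mm past it. The mould pivots on the neck block: raising this edge 4 mm raises the two tail-side corner blocks about 2.7 mm.
- foot_left (a point): middle of the underside of the tail-side corner block on the mould's +y side (block 24 x 24 mm, 77 mm off the middle line); it starts at the height of the board's top.
- foot_right (a point): the same for the block on the -y side.
- neck_foot (a point): lower outer edge, in the middle, of the neck block (52 mm wide), against the stop.
- spacer: parallel strip of the same pale hardwood, 140 x 28 x 14 mm, the same thickness all along (no taper: not the wedge). Bystander. Origin at the centre of its underside.
- endblock: spruce block blank, 50 x 36 x 20 mm. Bystander. Origin at the centre of its underside.
- sandblock: cork sanding block, 70 x 36 x 26 mm, lying on the set-up board near one corner of its open end, about 100 mm to the side of the board's middle line. Bystander. Origin at the centre of its underside.
- fingerplane: small brass finger plane, 50 x 20 x 15 mm. Bystander. Origin at the centre of its underside.
- spoolclamp: spool clamp standing upright: two wooden discs 34 mm across on a 6 mm steel rod, 117 mm tall. Bystander. Origin at the centre of its underside.
- saw: folding saw, handle 125 x 26 x 18 mm, blade 150 mm long. Bystander. Origin on its underside near the pivot.
- chisel: chisel with a round wooden handle 20 mm thick, 215 mm long. Bystander. Origin near the ferrule, on its underside.
Not all that is in view belongs to the job. Leave any blue or green look-alike of the wedge alone.

How it is judged (in metres and radians):
On the way:
1. the wedge, held and flat on the board, has its thin end under the mould's tail end while the mould still stands on its blocks (z of wedge in the frame of board between 0.015 and 0.021 m and angle between wedge's own z axis and vertical below 0.07 rad and x of wedge_tip in the frame of mould above 0.018 m and contact force between the fingers and wedge above 1 N and z of each of foot_left, foot_right in the frame of board below 0.019 m), for 0.05 s.
At the end, for the whole second after the job is handed in: Tail-side corner blocks 1.5-5 mm above the board, carried by the gripped wedge: flat (3 mm, 4 deg), within 11 deg of the board's length, tip within 18 mm of the mould's middle line; neck block down (2 mm), within 6 mm of the stop; mould straight (3.4 deg), untouched by the robot; all still (z of foot_left in the frame of board between 0.0195 and 0.023 m and z of foot_right in the frame of board between 0.0195 and 0.023 m and z of wedge in the frame of board between 0.015 and 0.021 m and angle between wedge's own z axis and vertical below 0.07 rad and contact force between wedge and mould above 0.5 N and contact force between the fingers and wedge above 1 N and contact force between each of the arm, the fingers and mould below 0.2 N and z of neck_foot in the frame of board below 0.02 m and x of neck_foot in the frame of board above 0.229 m and angle between the x axis of mould and the x axis of board, either way round below 0.06 rad and angle between the x axis of wedge and the x axis of board, either way round below 0.2 rad and linear speed of each of mould, wedge below 0.01 m/s and y of wedge_tip in the frame of mould between -0.018 and 0.018 m); the arm keeps its last pose, push and grip.
It fails at once if the mould is pushed or lifted by the robot itself (contact force between any of the fingers, the arm and mould above 2 N).
It fails at once if the mould is jacked up high (a tail-side corner block more than 9 mm off the board) (z of any of foot_left, foot_right in the frame of board above 0.027 m).
It fails at once if another thing on the bench is moved more than 25 mm (distance of any of spacer, endblock, sandblock, fingerplane, spoolclamp, saw, chisel from where it was at the start of the episode above 0.025 m).
It also fails if it takes over 48 s, if anything falls off the work surface, if the arm or the gripper's body presses on something with over 40 N, if the wrist force passes 120 N, or if a joint passes its speed limit or range.

ROBOT

A 6-joint arm with a two-finger parallel gripper is mounted at the origin on the work surface. World frame = base frame: x ahead of the robot, y to its left, z up, the work surface at z = 0. Lengths are in m, angles in degrees, forces in N, time in s.
With the tool pointing down it reaches from about 0.325 to 0.85 m from the base axis. Payload 15.5 kg.
Tool frame: the origin (TCP) lies at the very end of the fingers, on their centre line; the grasp point (between the pads) lies arm.grip_depth behind it (arm.grip_depth is the distance from the TCP to the grasp point, in m); z points along the fingers, y is the direction in which the jaws open and shut (so a half turn about z gives the same grasp; the last joint's range is limited). The gripper opens to 91 mm and grips with 3 to 60 N. Pads are 32 mm wide; open, the fingers measure 118 mm over their backs; the gripper's body (76 mm by 178 mm) begins 60 mm behind the grasp point.
Start: joints at [71.305, 28.281, 77.091, -0, 74.628, -5.472], TCP at [0.143, 0.608, 0.214] pointing down, gripper open.
Joint ranges: [-166.48, 166.48], [-47.26, 123.95], [12.59, 153.08], [-70.14, 250.14], [6.76, 159.57], [-176.63, 176.63]. Speed limits (degrees/s): [108.29, 108.29, 147.25, 172.46, 172.46, 172.46].

INTERFACE

Orientations are given as a 3x3 rotation matrix whose columns are the frame's x, y, z axes.
In Python, from rig import arm gives the robot as it stands. Calls block until the motion is done:
- arm.move_to(position, orientation): joint-space move of the TCP to a pose.
- arm.move_l(position, orientation=None, feed=0.15): straight line of the TCP; orientation=None keeps the orientation; feed is the mean speed in m/s.
- arm.move_joints(angles): joint-space move.
- arm.grip(opening): finger opening in m; the grip force is fixed at half the most; returns when the fingers have stopped.
- arm.sleep(seconds).
- arm.solve_ik(position, orientation): joint angles nearest the present ones, or None.
- arm.snapshot(name): name is "scene" or "top" or "wrist"; returns the picture (480x640x3 uint8, red, green, blue); there is no depth.
- arm.get_calibration(name): a dict with "intrinsics" (3x3 intrinsics, pixels), "cam_to_world" (4x4, takes a point from camera to world coordinates). Camera axes: x right, y down, z forward; pixel columns grow to the right and rows downward; lengths in m; the calibration is good to about 2 mm. A picture is of the moment at which its call begins: read the wrist's pose just before it. get_calibration takes no time and is no camera call; for the wrist camera it gives the pose at the moment of the call.
A pose or a line that the arm cannot do raises arm.Unreachable and nothing moves.
- arm.sign_off(): hands the job in, once; it reports no verdict.
Readings, each from a call of its own:
- arm.current_t(): time.
- arm.current_joint_positions(): joint angles.
- arm.current_dq(): joint speeds.
- arm.current_tau(): joint torques, N m.
- arm.current_ee_pos(): TCP position.
- arm.current_tool_rot(): TCP orientation.
- arm.current_force(): force on the tool from outside, world axes, zero at the start.
- arm.current_torque(): the same for the moment, N m.
- arm.current_width(): finger opening in m.
Only numpy, scipy, OpenCV 4.12 (cv2) and the standard library are available. Lean on these libraries where they do the work, as an engineer would, in place of code of your own. Each camera call takes 0.05 s, during which the arm holds its last target.

## Working session

There is one attempt and no reset: what is moved stays moved. The work goes in short steps, each a Python script; the robot and the scene stay as the last script left them, time stands still between calls to the robot, and variables do not carry over. Pictures are saved under pics/ and viewed, and the job is handed in when it is done.

```bash
ls; mkdir -p pics; python3 - <<'E'
from rig import arm
import cv2,numpy as np
print(arm.current_t(),arm.grip_depth,arm.current_ee_pos(),arm.current_width())
for n in ["scene","top","wrist"]:
    c=arm.get_calibration(n);print(n,np.round(c["intrinsics"],1).tolist(),np.round(c["cam_to_world"],3).tolist())
    im=arm.snapshot(n);cv2.imwrite(f"pics/{n}0.png",im[:,:,::-1])
print(arm.current_tool_rot())
E
```

```text
pics
0.0 0.0188 [0.14283071 0.60804678 0.21328877] 0.09109859586465842
scene [[445.7, 0.0, 319.1], [0.0, 445.7, 235.3], [0.0, 0.0, 1.0]] [[0.07, 0.641, -0.764, 1.415], [0.998, -0.039, 0.059, -0.15], [0.008, -0.766, -0.642, 0.85], [0.0, 0.0, 0.0, 1.0]]
top [[517.6, 0.0, 325.0], [0.0, 517.6, 242.8], [0.0, 0.0, 1.0]] [[0.027, -0.997, 0.067, 0.402], [-1.0, -0.027, 0.005, -0.061], [-0.003, -0.067, -0.998, 1.367], [0.0, 0.0, 0.0, 1.0]]
wrist [[379.1, 0.0, 322.3], [0.0, 379.1, 239.5], [0.0, 0.0, 1.0]] [[0.228, 0.939, 0.259, 0.069], [0.974, -0.22, -0.062, 0.626], [-0.002, 0.266, -0.964, 0.385], [0.0, 0.0, 0.0, 1.0]]
[[-9.73486455e-01  2.28744494e-01 -2.82011514e-04]
 [ 2.28744654e-01  9.73486078e-01 -8.59929175e-04]
 [ 7.78302189e-05 -9.01638030e-04 -9.99999590e-01]]
```

View pics/scene0.png

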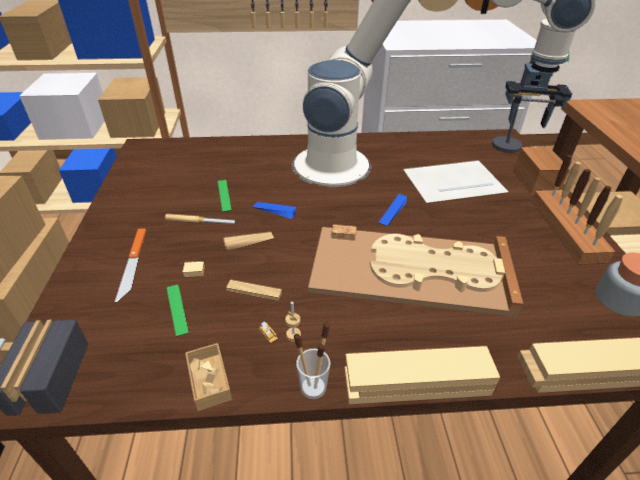

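View pics/top0.png

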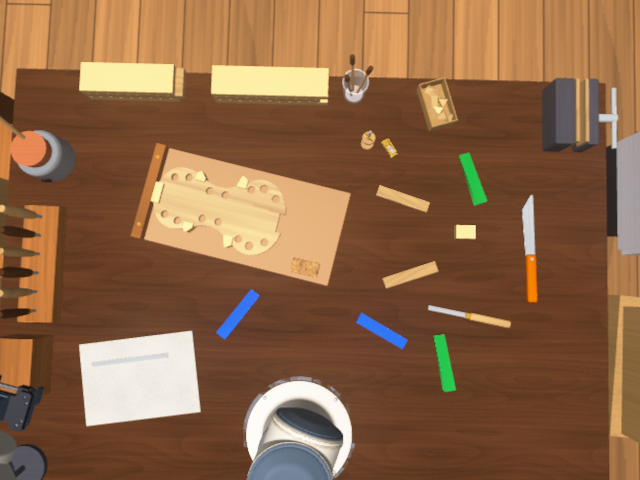

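View pics/wrist0.png

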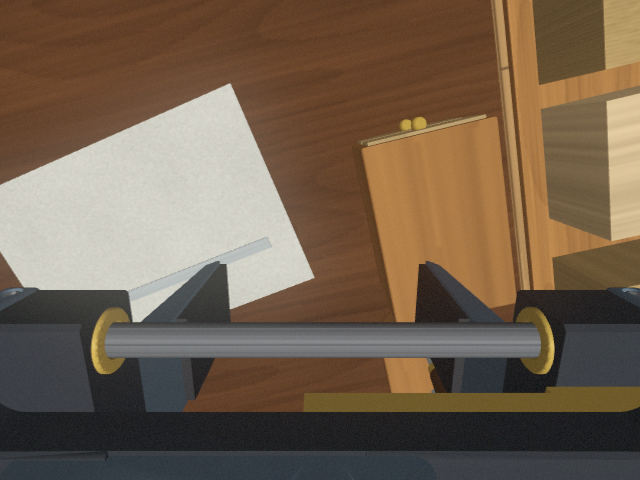

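The top view shows the board (corners near (165,147), (350,192), (328,285), (146,240)), the mould at about (220,210), and two pale strips at (403,198) and (411,274). I'll zoom in to tell the wedge from the spacer.

```bash
python3 - <<'E'
import cv2,numpy as np
a=cv2.imread("pics/scene0.png");b=cv2.imread("pics/top0.png")
z=lambda i,x,y,w,h:cv2.resize(i[y:y+h,x:x+w],(400,300),interpolation=cv2.INTER_CUBIC)
o=np.vstack([np.hstack([z(a,210,220,80,60),z(a,215,262,80,60)]),np.hstack([z(b,371,244,80,60),z(b,363,168,80,60)])])
cv2.imwrite("pics/zoom1.png",o)
o=np.hstack([cv2.resize(b[140:290,130:355],(800,533),interpolation=cv2.INTER_CUBIC)]);cv2.imwrite("pics/zoom2.png",o)
E
```

```text
(no output)
```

View pics/zoom1.png

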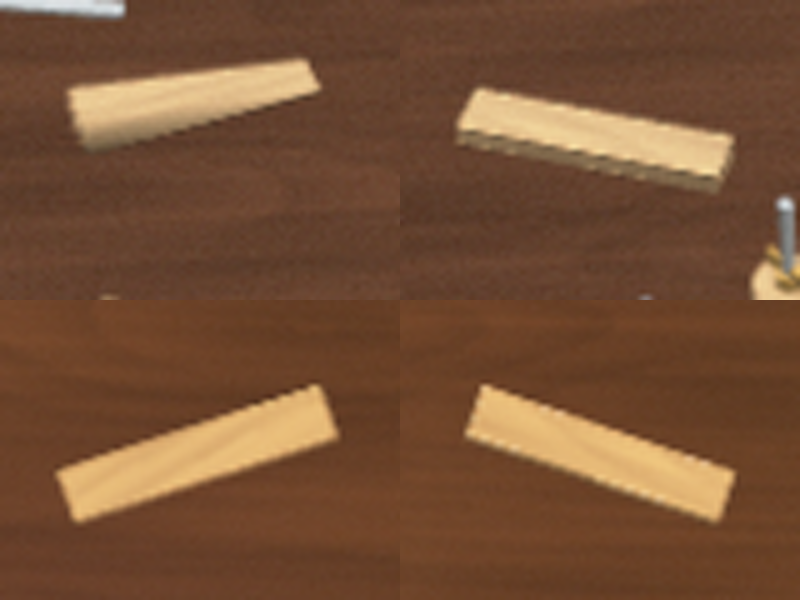

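View pics/zoom2.png

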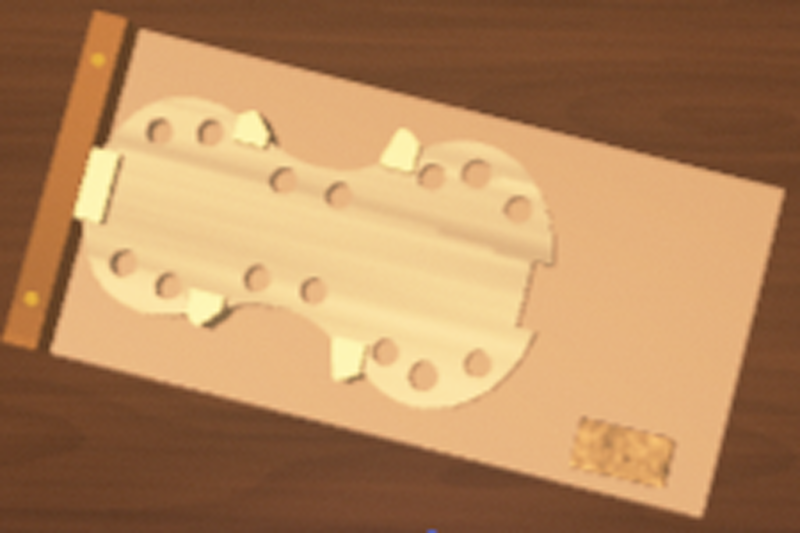

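In the zoom, the piece at scene (249,240) / top (411,274) tapers, so it is the wedge. Its tall end face is at scene left, which is top right, about (438,267). The other strip has a constant thickness, so it is the spacer. Next I'll measure corners in both fixed views.

```bash
cat > h.py <<'E'
import cv2,numpy as np,json
CAL={}
def ray(c,uv):
    K=np.array(c["intrinsics"]);T=np.array(c["cam_to_world"])
    d=T[:3,:3]@np.linalg.inv(K)@np.array([uv[0],uv[1],1.]);return T[:3,3],d/np.linalg.norm(d)
def onz(c,uv,z):
    o,d=ray(c,uv);return o+d*(z-o[2])/d[2]
def tri(obs):
    A=np.zeros((3,3));b=np.zeros(3);R=[]
    for c,uv in obs:
        o,d=ray(c,uv);P=np.eye(3)-np.outer(d,d);A+=P;b+=P@o;R.append((o,P))
    x=np.linalg.solve(A,b);return x,[float(np.linalg.norm(P@(x-o))) for o,P in R]
def proj(c,p):
    K=np.array(c["intrinsics"]);T=np.array(c["cam_to_world"])
    q=K@(T[:3,:3].T@(np.asarray(p)-T[:3,3]));return q[:2]/q[2]
def quad(mask):
    cs,_=cv2.findContours(mask,cv2.RETR_EXTERNAL,cv2.CHAIN_APPROX_NONE)
    c=max(cs,key=cv2.contourArea);return c
E
python3 - <<'E'
from h import *
from rig import arm
cs,ct=arm.get_calibration("scene"),arm.get_calibration("top")
S=cv2.imread("pics/scene0.png");T=cv2.imread("pics/top0.png")
def blob(img,x,y,w,h,lo,hi,name):
    hsv=cv2.cvtColor(img[y:y+h,x:x+w],cv2.COLOR_BGR2HSV);m=cv2.inRange(hsv,lo,hi)
    c=quad(m)+np.array([[x,y]]);
    ap=cv2.approxPolyDP(cv2.convexHull(c),3,True)[:,0]
    print(name,cv2.contourArea(c),ap.tolist(),cv2.minAreaRect(c));return c
print(cv2.cvtColor(T[200:290:10,400:415:5],cv2.COLOR_BGR2HSV)[:, :, :].tolist())
blob(T,371,244,80,60,(8,60,160),(28,200,255),"wedge top")
blob(T,363,168,80,60,(8,60,160),(28,200,255),"spacer top")
blob(S,210,220,80,60,(8,40,110),(30,200,255),"wedge scene")
blob(S,215,262,80,60,(8,40,110),(30,200,255),"spacer scene")
blob(T,130,140,230,150,(5,60,130),(28,200,255),"board top")
for n,p,z in [("c1",(165,147),.018),("c2",(350,192),.018),("c3",(328,285),.018),("c4",(146,240),.018)]: print(n,onz(ct,p,z))
E
```

```text
[[[18, 123, 230], [17, 125, 224], [18, 122, 232]], [[11, 157, 115], [12, 168, 111], [12, 165, 113]], [[11, 165, 108], [12, 162, 107], [12, 168, 105]], [[11, 163, 102], [12, 163, 103], [12, 162, 104]], [[12, 166, 117], [11, 162, 115], [11, 163, 116]], [[11, 162, 112], [11, 162, 107], [12, 161, 106]], [[11, 161, 108], [11, 162, 107], [11, 157, 107]], [[11, 155, 105], [15, 135, 170], [18, 124, 228]], [[17, 124, 223], [18, 122, 232], [15, 133, 177]]]
wedge top 570.0 [[435, 262], [437, 271], [385, 287], [384, 277]] ((409.8000183105469, 274.4000244140625), (11.384200096130371, 55.65608596801758), 71.56504821777344)
spacer top 527.0 [[379, 185], [429, 202], [427, 210], [377, 195]] ((402.7130432128906, 198.33209228515625), (53.527671813964844, 11.0510835647583), 19.025606155395508)
wedge scene 544.5 [[274, 237], [228, 249], [216, 236], [270, 231]] ((245.220703125, 239.64830017089844), (15.778642654418945, 57.79965591430664), 85.2363510131836)
spacer scene 643.0 [[226, 285], [230, 279], [281, 288], [281, 294], [276, 300], [229, 291]] ((253.57003784179688, 289.1324157714844), (55.71263122558594, 12.957512855529785), 10.784297943115234)
board top 18988.0 [[155, 144], [349, 192], [327, 285], [131, 236]] ((240.46978759765625, 214.0271453857422), (204.14700317382812, 97.7814712524414), 14.349332809448242)
c1 [0.73539159 0.37593845 0.018     ]
c2 [ 0.62818343 -0.1166409   0.018     ]
c3 [ 0.38291674 -0.06531273  0.018     ]
c4 [0.48733123 0.413868   0.018     ]
```

```bash
cat >> h.py <<'E'
def R(a): # tool x along heading a (deg), z down
    a=np.radians(a);x=np.array([np.cos(a),np.sin(a),0]);z=np.array([0,0,-1.]);return np.column_stack([x,np.cross(z,x),z])
def d(a): a=np.radians(a);return np.array([np.cos(a),np.sin(a),0])
def snapw(arm,tag):
    c=arm.get_calibration("wrist");im=arm.snapshot("wrist")
    cv2.imwrite(f"pics/{tag}.png",im[:,:,::-1]);json.dump({k:np.asarray(v).tolist() for k,v in c.items()},open(f"pics/{tag}.json","w"));return c
def cal(tag): return json.load(open(f"pics/{tag}.json"))
E
python3 - <<'E'
from h import *
from rig import arm
ct=arm.get_calibration("top")
n=onz(ct,(277.7,223),.035);w0=onz(ct,(436.5,267),.028);w1=onz(ct,(385,282),.004)
v=w1-w0;aw=np.degrees(np.arctan2(v[1],v[0]));print("notch",n,"thick",w0,"thin",w1,np.linalg.norm(v[:2]),aw)
wc=(w0+w1)/2;ab=77.7
for nm,p,a in [("b1",n-.08*d(ab),ab),("b2",n-.14*d(ab),ab),("w1",wc-.08*d(aw),aw),("w2",wc-.05*d(aw),aw),("grasp",wc-.045*d(aw),aw),("push",n-.06*d(ab),ab)]:
    for off in(0,180):
        q=arm.solve_ik([p[0],p[1],.25],R(a+off));print(nm,off,p,None if q is None else np.round(q,1))
E
```

```text
notch [0.5394668  0.06909671 0.035     ] thick [ 0.43699642 -0.34424995  0.028     ] thin [ 0.39462796 -0.21474377  0.004     ] 0.13626054917733552 108.11571475073194
b1 0 [ 0.52242437 -0.00906694  0.035     ] [-7.5 17.9 88.5 -0.  73.6  4.8]
b1 180 [ 0.52242437 -0.00906694  0.035     ] [  -7.5   17.9   88.5   -0.    73.6 -175.2]
b2 0 [ 0.50964255 -0.06768967  0.035     ] [-14.2  17.2  89.6  -0.   73.2  -1.9]
b2 180 [ 0.50964255 -0.06768967  0.035     ] None
w1 0 [ 0.44068716 -0.3555313   0.016     ] [-44.9  21.6  82.7  -0.   75.7 -63.1]
w1 180 [ 0.44068716 -0.3555313   0.016     ] [-44.9  21.6  82.7  -0.   75.7 116.9]
w2 0 [ 0.43135904 -0.32701838  0.016     ] [-43.5  19.5  86.   -0.   74.5 -61.6]
w2 180 [ 0.43135904 -0.32701838  0.016     ] [-43.5  19.5  86.   -0.   74.5 118.4]
grasp 0 [ 0.42980436 -0.32226623  0.016     ] [-43.2  19.2  86.6  -0.   74.3 -61.3]
grasp 180 [ 0.42980436 -0.32226623  0.016     ] [-43.2  19.2  86.6  -0.   74.3 118.7]
push 0 [0.52668498 0.01047397 0.035     ] [-5.4 18.3 87.9 -0.  73.8  6.9]
push 180 [0.52668498 0.01047397 0.035     ] [  -5.4   18.3   87.9   -0.    73.8 -173.1]
```

```bash
python3 - <<'E'
from h import *
from rig import arm
ct=arm.get_calibration("top")
n=np.array([.5395,.0691]);ab=77.7
w0=np.array([.437,-.3442]);w1=np.array([.3946,-.2147]);wc=(w0+w1)/2;aw=108.1
P=lambda p,a,s,z:[*(p-s*d(a)[:2]),z]
arm.move_to(P(n,ab,.08,.25),R(ab));print(arm.current_t());snapw(arm,"b1")
arm.move_to(P(n,ab,.17,.22),R(ab));print(arm.current_t());snapw(arm,"b2")
arm.move_to(P(wc,aw,.08,.25),R(aw));print(arm.current_t());snapw(arm,"w1")
arm.move_to(P(wc,aw,.11,.17),R(aw));print(arm.current_t());snapw(arm,"w2")
o=np.vstack([np.hstack([cv2.resize(cv2.imread(f"pics/{a}.png")[:330],(400,206)) for a in p]) for p in(("b1","b2"),("w1","w2"))])
cv2.imwrite("pics/m1.png",o)
E
```

```text
2.7167
3.2333
4.325
4.8083
```

View pics/m1.png

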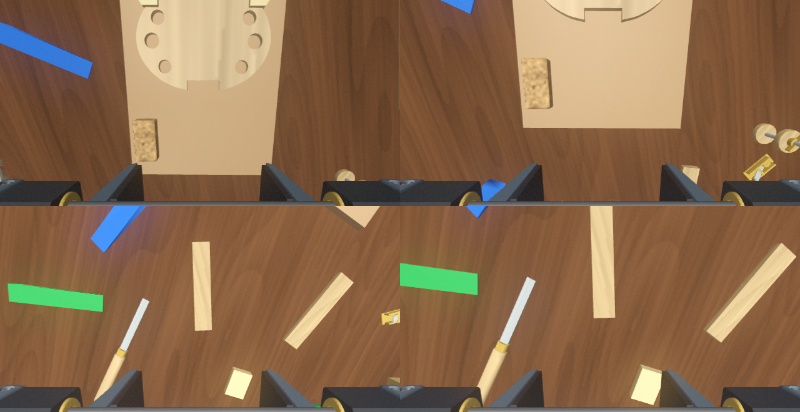

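View pics/b2.png

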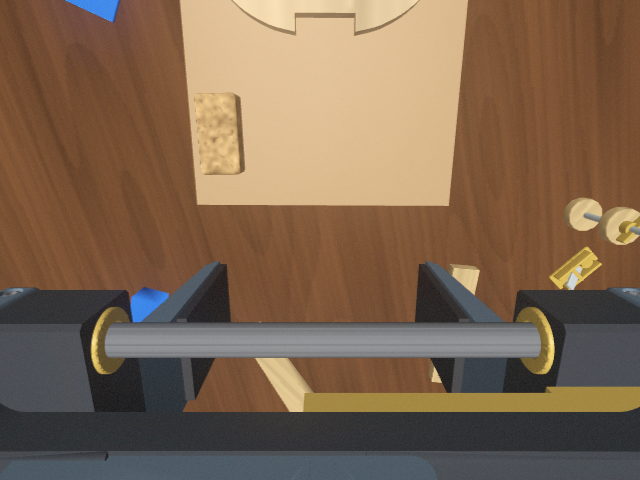

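View pics/b1.png

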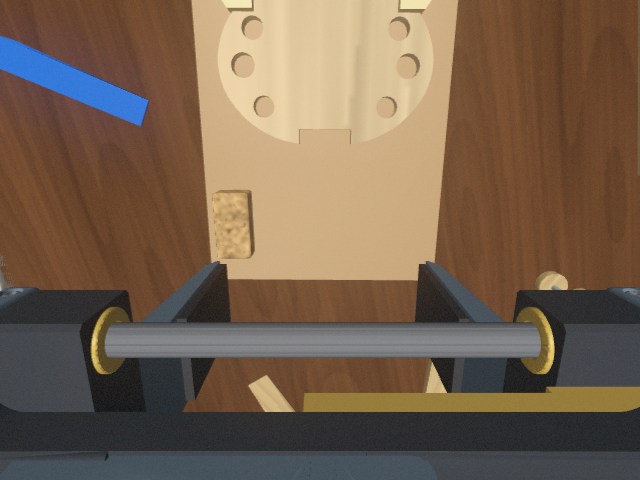

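View pics/w1.png

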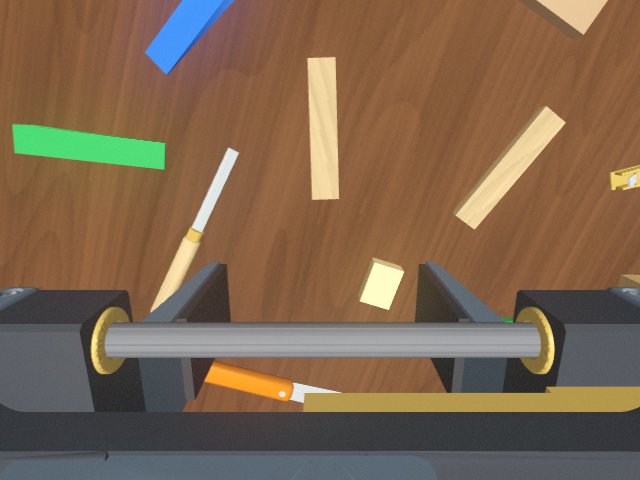

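```bash
python3 - <<'E'
from h import *
for t,box in (("w1",(290,40,70,180)),("w2",(280,0,80,200))):
    im=cv2.imread(f"pics/{t}.png");x,y,w,h=box
    hsv=cv2.cvtColor(im[y:y+h,x:x+w],cv2.COLOR_BGR2HSV);m=cv2.inRange(hsv,(12,40,140),(30,175,255))
    c=quad(m)+np.array([[x,y]]);print(t,cv2.contourArea(c),cv2.approxPolyDP(c,3,True)[:,0].tolist())
    o=cv2.resize(im[y:y+h,x:x+w],None,fx=3,fy=3,interpolation=cv2.INTER_CUBIC);cv2.imwrite(f"pics/{t}z.png",o)
a=cv2.imread("pics/w1z.png");b=cv2.imread("pics/w2z.png");b=cv2.resize(b,(240,540)) if b.shape[0]>540 else b
H=max(a.shape[0],b.shape[0]);p=lambda i:cv2.copyMakeBorder(i,0,H-i.shape[0],0,10,0)
cv2.imwrite("pics/wz.png",np.hstack([p(a),p(b)]))
E
```

```text
w1 9069.5 [[314, 40], [312, 56], [306, 57], [293, 91], [290, 90], [290, 212], [296, 198], [306, 199], [308, 193], [306, 198], [304, 194], [309, 189], [313, 202], [323, 199], [323, 206], [325, 200], [335, 200], [330, 219], [337, 212], [338, 219], [347, 219], [359, 188], [359, 122], [353, 146], [345, 157], [344, 174], [338, 175], [338, 162], [359, 103], [359, 82], [337, 138], [337, 126], [356, 64], [350, 67], [343, 86], [348, 52], [342, 63], [346, 40], [338, 55], [338, 40], [329, 40], [328, 45], [325, 40]]
w2 11546.0 [[300, 0], [280, 58], [280, 195], [301, 154], [299, 149], [305, 144], [305, 137], [309, 179], [347, 178], [348, 193], [359, 163], [359, 127], [351, 147], [357, 153], [348, 179], [348, 165], [354, 154], [349, 152], [351, 156], [345, 166], [348, 169], [343, 169], [343, 132], [359, 87], [359, 60], [345, 103], [342, 86], [358, 38], [359, 15], [358, 22], [352, 25], [354, 29], [349, 31], [353, 38], [345, 43], [354, 0]]
```

View pics/wz.png

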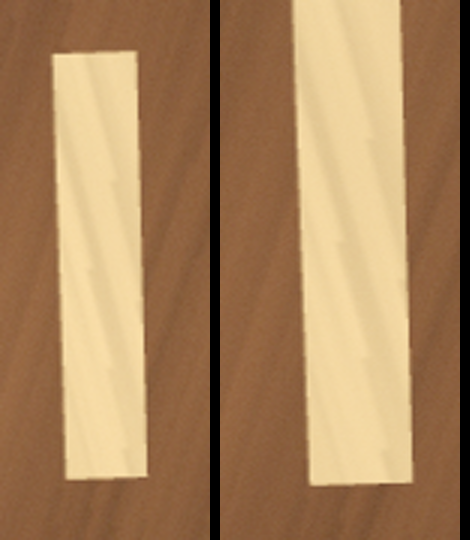

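```bash
python3 - <<'E'
from h import *
def corners(t,box,thr=165,dbg=0):
    im=cv2.imread(f"pics/{t}.png");x,y,w,h=box
    m=((im[y:y+h,x:x+w,1]>thr)*255).astype(np.uint8)
    c=(quad(m)+np.array([[x,y]]))[:,0].astype(float)
    r=cv2.minAreaRect(c.astype(np.float32));b=cv2.boxPoints(r)
    # assign contour pts to nearest box side, drop near corners, fit lines
    L=[]
    for i in range(4):
        p,q=b[i],b[(i+1)%4];u=(q-p)/np.linalg.norm(q-p);n=np.array([-u[1],u[0]]);ln=np.linalg.norm(q-p)
        s=(c-p)@u;e=np.abs((c-p)@n);k=(e<4)&(s>5)&(s<ln-5)
        vx,vy,x0,y0=cv2.fitLine(c[k].astype(np.float32),cv2.DIST_HUBER,0,.01,.01)[:,0];n=np.array([-vy,vx])
        L.append((n,n@[x0,y0]))
    out=[]
    for i in range(4):
        (a,e),(f,g)=L[i-1],L[i];out.append(np.linalg.solve(np.array([a,f]),[e,g]))
    out=np.array(out);cen=out.mean(0);return cen+(out-cen)*(1+1/np.linalg.norm(out-cen,axis=1,keepdims=True)*.6)
c1=corners("w1",(290,40,70,180));c2=corners("w2",(280,0,80,200),165)
print(np.round(c1,1).tolist(),np.round(c2,1).tolist())
A,B=cal("w1"),cal("w2")
s1=c1[np.argsort(c1[:,1])];s2=c2[np.argsort(c2[:,1])]
thin1,thick1=s1[:2].mean(0),s1[2:].mean(0);thick2=s2[2:].mean(0)
print(thin1,thick1,thick2)
print("thick tri w1,w2",tri([(A,thick1),(B,thick2)]))
from rig import arm
ct=arm.get_calibration("top");cs=arm.get_calibration("scene")
print("thick w/ top",tri([(A,thick1),(ct,(436.8,266.8))]),"scene",tri([(A,thick1),(cs,(224.6,242))]))
print("thin w/ scene",tri([(A,thin1),(cs,(272.3,234.8))]))
for z in(.02,.028):print("thick onz",onz(A,thick1,z),onz(B,thick2,z))
tk=onz(A,thick1,.028);tn=onz(A,thin1,.004);v=tn-tk;print("thin",tn,np.linalg.norm(v[:2]),np.degrees(np.arctan2(v[1],v[0])))
tk=onz(B,thick2,.028);v=tn-tk;print(np.linalg.norm(v[:2]),np.degrees(np.arctan2(v[1],v[0])))
sA=[onz(A,p,.028) for p in s1[2:]];print("w thick",np.linalg.norm(sA[0]-sA[1]));sA=[onz(A,p,.004) for p in s1[:2]];print("w thin",np.linalg.norm(sA[0]-sA[1]))
E
```

```text
[[307.5, 58.099998474121094], [334.5, 56.0], [338.20001220703125, 198.3000030517578], [312.1000061035156, 199.0]] [[304.20001220703125, -0.6000000238418579], [338.8999938964844, -0.6000000238418579], [343.3999938964844, 178.60000610351562], [309.8999938964844, 178.60000610351562]]
[321.01282  57.02404] [325.16302 198.68005] [326.65692 178.58961]
thick tri w1,w2 (array([ 0.43965581, -0.34306905,  0.02733524]), [1.8360506922212476e-05, 1.8360506922241956e-05])
thick w/ top (array([ 0.43676944, -0.33623282,  0.07045138]), [0.00041986884076830735, 0.0004198688407683565]) scene (array([ 0.44010366, -0.34426064,  0.01922572]), [6.047811622072958e-05, 6.047811622068225e-05])
thin w/ scene (array([ 0.39170491, -0.21062093, -0.00117078]), [0.00014025456664654853, 0.00014025456664652848])
thick onz [ 0.4400632  -0.34420255  0.02      ] [ 0.43999562 -0.34380727  0.02      ]
thick onz [ 0.43959953 -0.34297145  0.028     ] [ 0.43964437 -0.34299702  0.028     ]
thin [ 0.39198259 -0.21136294  0.004     ] 0.13995774886750417 109.89050243843633
0.13999705661189937 109.90420016322288
w thick 0.027248813945121957
w thin 0.0273074288727899
```

Wedge measured: the triangulated thick end is 27.3 mm high, the thin end is near 0–4 mm, the length is 140.0 mm and the heading is 109.9°, which matches the text. Next, the board and notch.

```bash
python3 - <<'E'
from h import *
a=cv2.imread("pics/b1.png")[110:160,285:365];b=cv2.imread("pics/b2.png")[0:50,285:365]
o=np.hstack([cv2.resize(i,(400,250),interpolation=cv2.INTER_CUBIC) for i in(a,b)])
o2=cv2.resize(cv2.imread("pics/b1.png")[0:40,180:470],(800,110),interpolation=cv2.INTER_CUBIC)
cv2.imwrite("pics/nz.png",cv2.convertScaleAbs(np.vstack([o,o2]),alpha=1.0))
A,B=cal("b1"),cal("b2")
# board corners of open end, both views
g=lambda t:cv2.imread(f"pics/{t}.png")[:,:,1]
def edge_row(t,col,r0,r1):
    p=g(t)[r0:r1,col-2:col+3].mean(1).astype(float);dd=np.diff(cv2.GaussianBlur(p[:,None],(1,5),1)[:,0]);k=np.argmax(-dd);return r0+k+.5
def edge_col(t,row,c0,c1,sgn):
    p=g(t)[row-1:row+2,c0:c1].mean(0).astype(float);dd=sgn*np.diff(cv2.GaussianBlur(p[None],(5,1),1)[0]);k=np.argmax(dd);return c0+k+.5
for t,rows,r in (("b1",(150,260),(265,295)),("b2",(60,195),(195,220))):
    L=[(edge_col(t,q,180,225,1),q) for q in range(*rows,5)];Rr=[(edge_col(t,q,425,475,-1),q) for q in range(*rows,5)]
    E=[(q,edge_row(t,q,*r)) for q in range(245,410,5)]
    F=lambda P:(lambda l:(np.array([-l[1],l[0]]),-l[1]*l[2]+l[0]*l[3]))(cv2.fitLine(np.float32(P),cv2.DIST_HUBER,0,.01,.01)[:,0])
    X=lambda p,q:np.linalg.solve(np.array([p[0],q[0]]),[p[1],q[1]])
    l,rr,e=F(L),F(Rr),F(E);cl,cr=X(l,e),X(rr,e);print(t,cl,cr)
    C=cal(t);pl,pr=onz(C,cl,.018),onz(C,cr,.018);v=pr-pl;print("world",pl,pr,np.linalg.norm(v),"dir",np.degrees(np.arctan2(v[1],v[0]))+90,"mid",(pl+pr)/2)
    for nm,ln in(("L",l),("R",rr)):
        qs=[X(ln,(np.array([0,1.]),y)) for y in rows];w=[onz(C,q,.018) for q in qs];u=w[0]-w[1];print(nm,"dir",np.degrees(np.arctan2(u[1],u[0])))
    globals()[t+"c"]=(cl,cr)
for i in(0,1):print("tri corner",tri([(A,b1c[i]),(B,b2c[i])]))
E
```

```text
b1 [212.04933 279.5    ] [432.62985 279.5    ]
world [ 0.38100838 -0.06335573  0.018     ] [ 0.62610771 -0.1163528   0.018     ] 0.25076357569219165 dir 77.79894587364734 mid [ 0.50355805 -0.08985427  0.018     ]
L dir 77.29354257574565
R dir 77.46041098174193
b2 [196.73558 203.92392] [448.0106  206.02287]
world [ 0.38151098 -0.06182302  0.018     ] [ 0.6255025  -0.11735922  0.018     ] 0.25023216201298615 dir 77.1770721253835 mid [ 0.50350674 -0.08959112  0.018     ]
L dir 77.40439946186248
R dir 77.170284378909
tri corner (array([ 0.38393825, -0.06108421,  0.02509885]), [0.00016509318130223814, 0.00016509318130222985])
tri corner (array([ 0.62721364, -0.11879953,  0.01245777]), [0.00011811851317941821, 0.00011811851317940954])
```

View pics/nz.png

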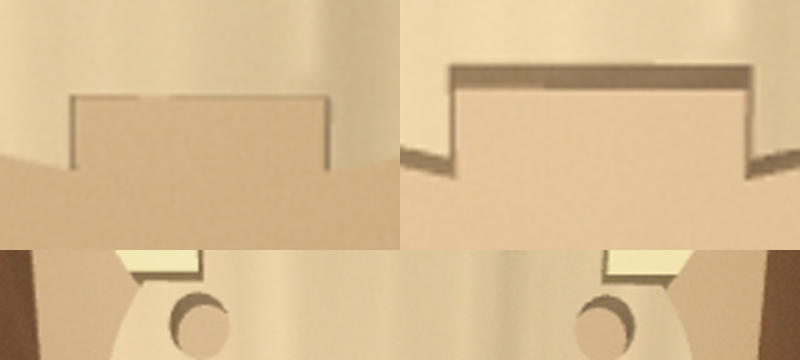

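```bash
python3 - <<'E'
from h import *
A,B=cal("b1"),cal("b2")
l1,r1=np.array([298.7,128.9]),np.array([350.4,128.9]);l2,r2=np.array([294.6,12.9]),np.array([355.,12.9])
m1,m2=(l1+r1)/2,(l2+r2)/2
for p,q in((l1,l2),(r1,r2),(m1,m2)):print("tri",tri([(A,p),(B,q)]))
be=np.array([.5035,-.0897]);ab=77.4;ux=d(ab)[:2];uy=np.array([-ux[1],ux[0]])
for C,l,r in((A,l1,r1),(B,l2,r2)):
    w=[onz(C,x,.042)[:2] for x in(l,r)];m=sum(w)/2;print("width",np.linalg.norm(w[0]-w[1]),"mid",m,"board xy",(m-be)@ux-.26,(m-be)@uy, "perp dir",np.degrees(np.arctan2(*(w[1]-w[0])[::-1]))+90)
# holes z=.042: mids
for p,q in(((252,28),(400,28)),((243,65),(408,66)),((264,106),(387,107))):
    w=[onz(A,x,.042)[:2] for x in(p,q)];m=sum(w)/2;print("hole mid board",(m-be)@ux-.26,(m-be)@uy)
# bottom edge of notch face in b2 (hidden line of plate lower edge), row 88/5
print("low edge b2 as z=.028", (onz(B,(324.8,17.4),.028)[:2]-be)@ux-.26)
from rig import arm
ct=arm.get_calibration("top")
# neck block at top view: zoom2 (100,185) -> 
p=np.array([100,185])/3.5556+[130,140];w=onz(ct,p,.052)[:2];print("neckblock",p,(w-be)@ux-.26,(w-be)@uy)
p=np.array([525,293])/3.5556+[130,140];w=onz(ct,p,.042)[:2];print("notch top",p,(w-be)@ux-.26,(w-be)@uy)
E
```

```text
tri (array([0.51615965, 0.07527477, 0.04172284]), [7.66078366959627e-05, 7.66078366959105e-05])
tri (array([0.56468102, 0.06477813, 0.04123007]), [7.074335443841895e-06, 7.074335444026218e-06])
tri (array([0.54040496, 0.07002902, 0.04147964]), [4.1690829640212475e-05, 4.1690829640253106e-05])
width 0.049642294933845685 mid [0.54035934 0.07003183] board xy -0.09607441180977264 -0.0011272249802354876 perp dir 77.78750256443615
width 0.049497277823776796 mid [0.54041097 0.06988129] board xy -0.09621006426454987 -0.0012104511858479093 perp dir 77.6363565965776
hole mid board -0.008995874821688399 -0.0016987775921519083
hole mid board -0.04002754982795326 -0.0015520579697299753
hole mid board -0.07572732405137217 -0.0018717893440004052
low edge b2 as z=.028 -0.09578322175160159
neckblock [158.12464844 192.03059962] 0.21851489058642376 -0.001482292773080544
notch top [277.65440432 222.40521993] -0.09750865219184884 -0.0013644723930895913
```

Board heading is 77.4–77.7°, and its open end is 250.5 mm wide (text: 250). The plate top triangulates to 41.5 mm (expected 42). The notch is 49.6 mm wide, with its bottom at board x = −96 mm, y = −1.2 mm. The text predicts −94 mm with the neck block touching the stop. Now I'll grasp the wedge.

```bash
python3 - <<'E'
from h import *
from rig import arm
aw=109.9;thick=np.array([.4396,-.3430]);h=thick+.025*d(aw)[:2]
arm.grip(.06)
arm.move_to([*h,.10],R(aw));arm.move_l([*h,.003],feed=.12)
print(arm.current_t(),arm.current_ee_pos(),arm.current_force())
arm.grip(0.0);print(arm.current_width(),arm.current_force(),arm.current_t())
arm.move_l([*h,.10],feed=.12);print(arm.current_width(),arm.current_force(),arm.current_t())
arm.sleep(.2);snapw(arm,"g1")
E
```

```text
6.9417 [ 0.43149617 -0.31996979  0.00363694] [ 0.31178656 -0.5359002  -0.98862632]
0.027654083782880437 [-1.10594274  0.4253486   5.25948308] 7.5333
0.027880612077384737 [ 0.56513808  0.42202043 -0.83832964] 8.4917
```

View pics/g1.png

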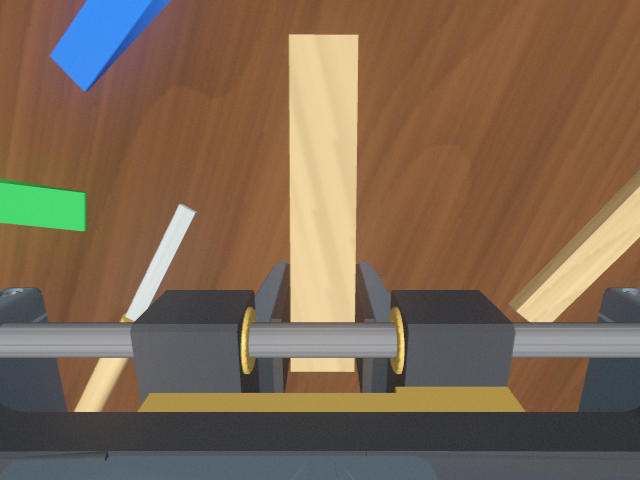

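Wedge gripped (width 27.9 mm), lying straight in the hand, with the thin end at row 35, columns 290–358. Next I'll measure the tip in the tool frame, then set the wedge down on the board short of the notch.

```bash
python3 - <<'E'
from h import *
from rig import arm
C=cal("g1");p=arm.current_ee_pos();r=arm.current_tool_rot();print(p)
for uv in((290,34.5),(324,34.5),(358,34.5),(323,371)):
    w=onz(C,uv,p[2]+(.0005 if uv[1]<100 else .0245));print(uv,r.T@(w-p))
ab=77.5;u=d(ab)[:2];edge=np.array([.5404,.0700])
def tcp(s): return edge+(s-.115)*u   # s: tip past the tail edge
for s in(-.06,.06):print(s,tcp(s),arm.solve_ik([*tcp(s),.022],R(ab)))
arm.move_to([*tcp(-.06),.10],R(ab));print(arm.current_t())
arm.move_l([*tcp(-.06),.030],feed=.12)
arm.sleep(.2);f0=arm.current_force();print("f0",f0)
z=.030
for i in range(14):
    z-=.001;arm.move_l([*tcp(-.06),z],feed=.02);f=arm.current_force()
    print(round(z,4),np.round(arm.current_ee_pos()[2],4),np.round(f-f0,2),np.round(arm.current_torque(),2))
    if f[2]-f0[2]>5:break
print(arm.current_t(),arm.current_width());snapw(arm,"p1")
cv2.imwrite("pics/p1s.png",arm.snapshot("scene")[:,:,::-1])
E
```

```text
[ 0.43088796 -0.31933611  0.09948673]
(290, 34.5) [ 0.11521947 -0.01417807 -0.0004016 ]
(324, 34.5) [ 0.11522097 -0.00036436 -0.00040762]
(358, 34.5) [ 0.11522248  0.01344664 -0.00041363]
(323, 371) [-0.02505043 -0.0006722  -0.02451977]
-0.06 [ 0.50252307 -0.1008518 ] [-1.80256153e+01  3.55030191e+01  1.03611035e+02 -2.54444375e-14
  4.08859464e+01 -5.52561530e+00]
0.06 [0.52849582 0.01630372] [-4.70511953e+00  3.62525355e+01  1.01296267e+02 -2.54444375e-14
  4.24511975e+01  7.79488047e+00]
9.725
f0 [-0.46368012  0.2200875  -0.2632308 ]
0.029 0.0291 [-0.38  0.53  0.37] [-0.13  0.06  0.05]
0.028 0.0279 [ 0.7  -0.08 -0.42] [-0.11  0.11 -0.03]
0.027 0.0269 [ 0.93  0.84 -1.23] [-0.1   0.09  0.02]
0.026 0.0259 [ 0.79 -1.07 -0.76] [-0.12  0.09 -0.  ]
0.025 0.0249 [ 0.23 -0.1  -0.47] [-0.09  0.05  0.02]
0.024 0.024 [0.22 0.23 0.19] [-0.11  0.06 -0.02]
0.023 0.0229 [ 0.95  0.32 -0.32] [-0.11  0.1   0.03]
0.022 0.0219 [ 0.49 -0.17  0.4 ] [-0.11  0.1   0.01]
0.021 0.0211 [-0.14  0.02  3.63] [-0.02  0.1   0.02]
0.02 0.0205 [-2.17 -0.48 13.72] [-0.06  0.54 -0.  ]
13.1583 0.027796685865952353
```

View pics/p1.png

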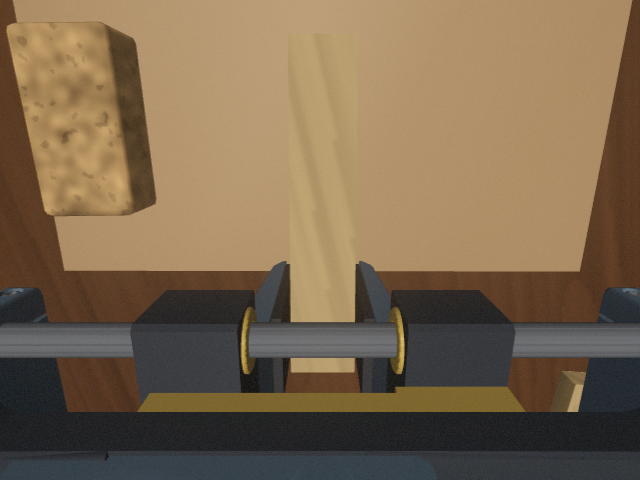

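View pics/p1s.png

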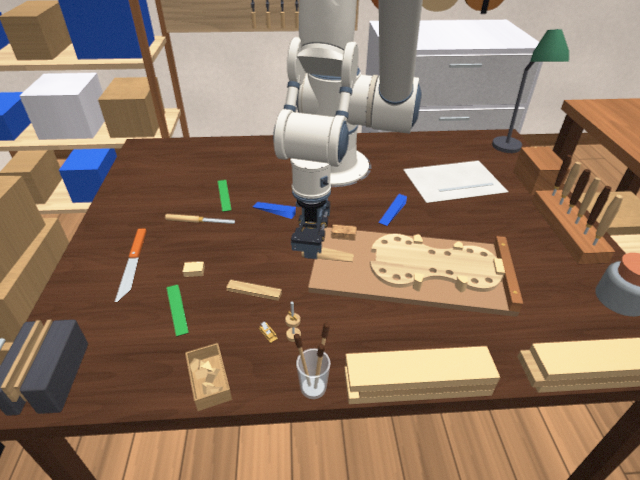

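Wedge is on the board: contact at TCP z ≈ 0.0213, so the underside is at about 17.7 mm (expected 18). The picture shows the wedge straight, with the sandblock well clear. I'll slide it in with light down-pressure.

```bash
python3 - <<'E'
from h import *
from rig import arm
ab=77.5;u=d(ab)[:2];edge=np.array([.5404,.0700])
def tcp(s): return edge+(s-.115)*u
R0=R(ab);U=np.array([*u,0])
def rep(s):
    f=arm.current_force();print(s,np.round(arm.current_ee_pos(),4),"F",np.round(f,1),"along",round(float(f@U),1),"t",round(arm.current_t(),2))
arm.move_l([*tcp(-.06),.0218],R0,feed=.03);rep("up")
arm.move_l([*tcp(.0),.0215],R0,feed=.05);rep(0)
arm.move_l([*tcp(.018),.0211],R0,feed=.03);arm.sleep(.2);rep(.018)
snapw(arm,"q1")
E
```

```text
up [ 0.5025 -0.1009  0.0218] F [ 0.3 -0.3 -0.2] along -0.2 t 13.51
0 [ 0.5155 -0.0425  0.0215] F [ 0.2 -0.8 -0.4] along -0.7 t 14.86
0.018 [ 0.5194 -0.0248  0.0211] F [-0.4  0.2 -0.4] along 0.1 t 15.81
```

View pics/q1.png

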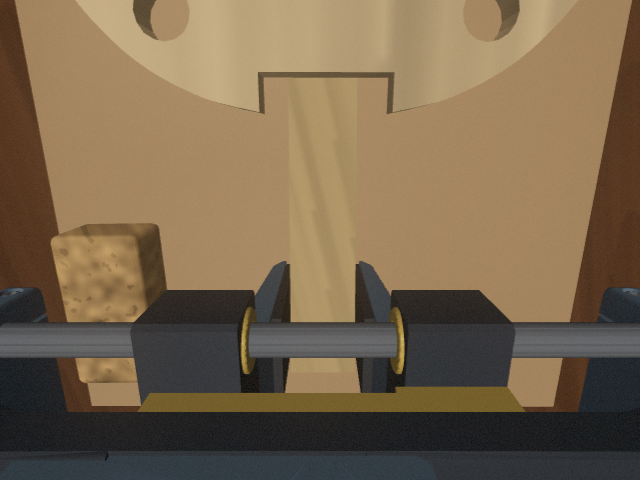

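The thin end is now under the plate, wedge centred at column 323.5 against the notch at 326.5, about 1 mm off. Next I'll press lightly onto the board and push in steps, watching the force.

```bash
python3 - <<'E'
from h import *
from rig import arm
ab=77.5;u=d(ab)[:2];edge=np.array([.5404,.0700])
def tcp(s): return edge+(s-.115)*u
R0=R(ab);U=np.array([*u,0])
def rep(s):
    fs=[]
    for _ in range(4): fs.append(arm.current_force());arm.sleep(.02)
    f=np.mean(fs,0);print(s,np.round(arm.current_ee_pos(),4),"F",np.round(f,1),"along",round(float(f@U),1),"t",round(arm.current_t(),2))
    return f
z=.0211
for _ in range(5):
    z-=.0002;arm.move_l([*tcp(.018),z],R0,feed=.02);f=rep(("z",round(z,4)))
    if f[2]>3: break
for s in(.025,.032,.038,.044,.050):
    arm.move_l([*tcp(s),z],R0,feed=.03);rep(s)
json.dump(z,open("z.json","w"));snapw(arm,"q2")
E
```

```text
('z', 0.0209) [ 0.5194 -0.0248  0.0209] F [-0.3 -1.3  0.7] along -1.3 t 16.18
('z', 0.0207) [ 0.5194 -0.0248  0.0209] F [-0.9 -1.2  5.5] along -1.4 t 16.49
0.025 [ 0.5213 -0.0175  0.0209] F [-0.6  1.5  6.6] along 1.3 t 16.94
0.032 [ 0.5227 -0.0106  0.0209] F [0.4 2.7 6.2] along 2.7 t 17.39
0.038 [ 0.5239 -0.005   0.0208] F [-0.8  0.   6.3] along -0.1 t 17.81
0.044 [0.5252 0.0008 0.0208] F [-1.  -1.1  5.8] along -1.3 t 18.23
0.05 [0.5265 0.0067 0.0208] F [-0.6 -1.1  6.2] along -1.2 t 18.64
```

View pics/q2.png

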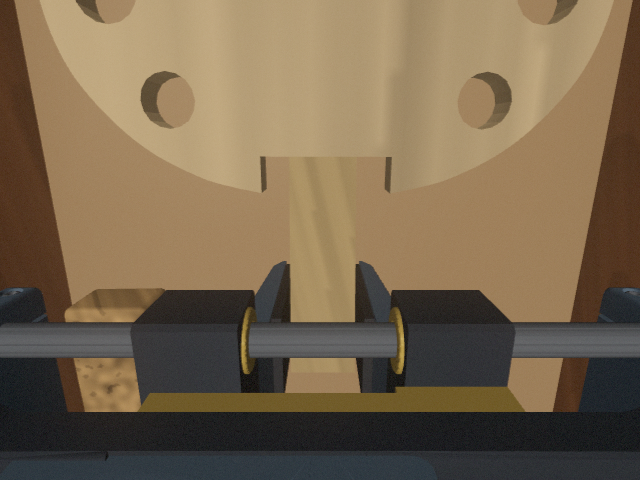

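```bash
python3 - <<'E'
from h import *
from rig import arm
p=arm.current_ee_pos();r=arm.current_tool_rot();print(p,r[:,2])
C=cal("q2")
for z in(.042,.0435,.045):
    a=r.T@(onz(C,(263.5,156.5),z)-p);b=r.T@(onz(C,(388.5,156.5),z)-p);print(z,a,b,"width",b[1]-a[1],"tip past edge",.1152-(a[0]+b[0])/2)
G=cv2.imread("pics/q2.png")
cv2.imwrite("pics/q2z.png",cv2.resize(G[140:210,250:400],(800,373),interpolation=cv2.INTER_CUBIC))
im=arm.snapshot("scene")[:,:,::-1];cv2.imwrite("pics/s2.png",im);cv2.imwrite("pics/s2z.png",cv2.resize(im[220:310,300:530],(800,313),interpolation=cv2.INTER_CUBIC))
E
```

```text
[0.52643148 0.00665851 0.02081302] [ 2.12024633e-04 -1.42519220e-05 -9.99999977e-01]
0.042 [ 0.0671462  -0.02396488 -0.02118987] [ 0.06716522  0.02441362 -0.0211797 ] width 0.04837850127004357 tip past edge 0.04804429292525242
0.0435 [ 0.06722898 -0.02373662 -0.02268982] [ 0.06724782  0.02415793 -0.02267975] width 0.04789455167634989 tip past edge 0.04796159873383221
0.045 [ 0.06731177 -0.02350837 -0.02418977] [ 0.06733042  0.02390223 -0.02417981] width 0.04741060208265622 tip past edge 0.04787890454241206
```

View pics/q2z.png

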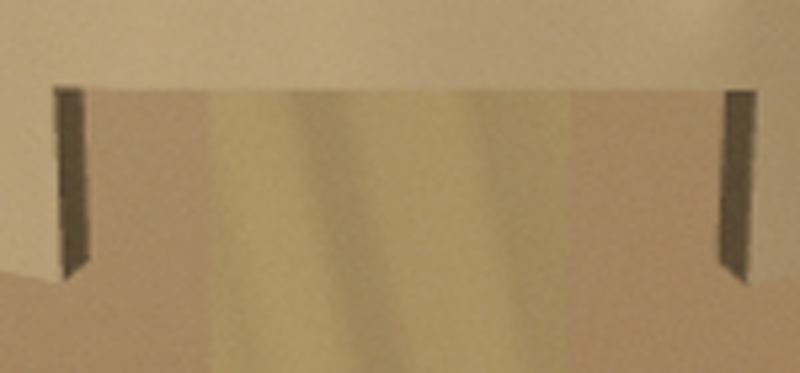

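View pics/s2z.png

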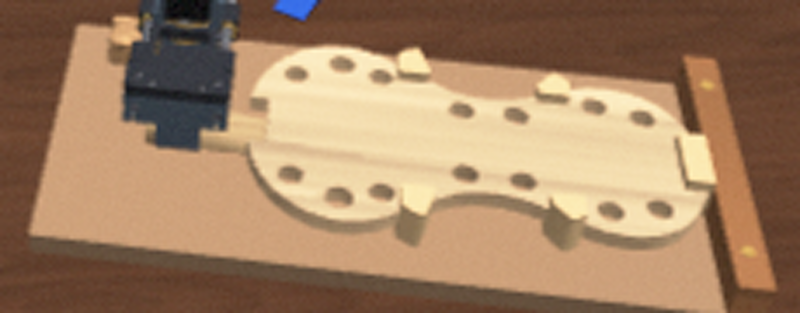

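By geometry the tip is 48 mm past the tail edge, so the edge should be up about 2.2 mm. I'll advance another 13 mm to about 61 mm past, for a foot gap near 3 mm.

```bash
python3 - <<'E'
from h import *
from rig import arm
ab=77.5;u=d(ab)[:2];edge=np.array([.5404,.0700]);z=json.load(open("z.json"))
def tcp(s): return edge+(s-.115)*u
for s in(.055,.059,.063):
    arm.move_l([*tcp(s),z],R(ab),feed=.02)
    arm.sleep(.1);f=arm.current_force();print(s,np.round(arm.current_ee_pos(),4),np.round(f,1),arm.current_t())
arm.sleep(.3);snapw(arm,"q3");p=arm.current_ee_pos();r=arm.current_tool_rot()
g=lambda t:cv2.imread(f"pics/{t}.png")[:,:,1].astype(float)
im=arm.snapshot("scene")[:,:,::-1];cv2.imwrite("pics/s3.png",im)
a=cv2.resize(im[220:310,300:530],(800,313),interpolation=cv2.INTER_CUBIC)
b=cv2.resize(cv2.imread("pics/q3.png")[150:250,240:410],(467,275),interpolation=cv2.INTER_CUBIC)
cv2.imwrite("pics/s3z.png",np.vstack([a,cv2.copyMakeBorder(b,0,0,0,333,0)]))
C=cal("q3");np.save("q3p.npy",np.column_stack([p,r]))
print(arm.current_width())
E
```

```text
0.055 [0.5275 0.0114 0.0208] [-0.4 -3.5  5.5] 19.2417
0.059 [0.5283 0.0153 0.0208] [ 0.  -2.7  5.4] 19.6917
0.063 [0.5292 0.0192 0.0208] [-1.1 -3.4  5.7] 20.1417
0.027595131754700727
```

View pics/q3.png

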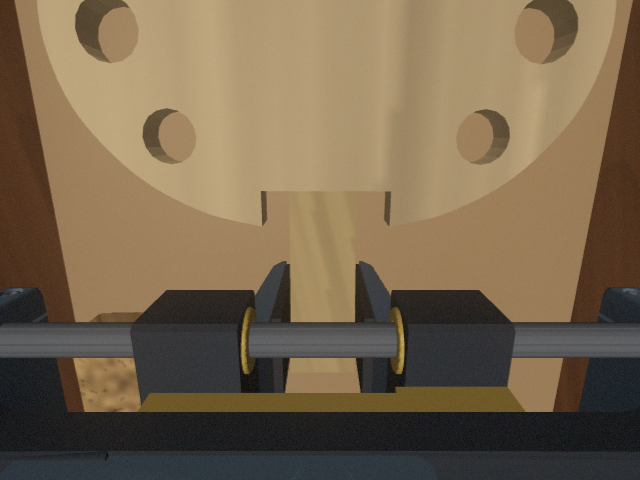

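View pics/s3z.png

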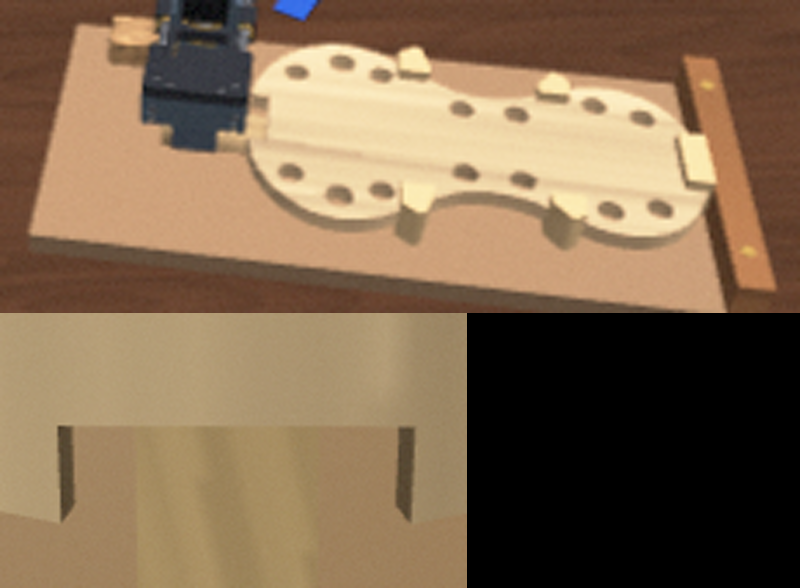

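```bash
python3 - <<'E'
from h import *
from rig import arm
Q=np.load("q3p.npy");p,r=Q[:,0],Q[:,1:]
C=cal("q3")
for z in(.042,.046):
    a=r.T@(onz(C,(260.5,191.3),z)-p);b=r.T@(onz(C,(390.4,191.3),z)-p);print(z,"width",b[1]-a[1],"lat mid",(a+b)[1]/2,"tip past edge",.1152-(a[0]+b[0])/2)
    m=onz(C,(325.4,191.3),z)[:2];ux=d(77.4)[:2];print("edge board x",(m-[.5035,-.0897])@ux-.26)
S0=cv2.cvtColor(cv2.imread("pics/scene0.png"),cv2.COLOR_BGR2GRAY);S3=cv2.cvtColor(cv2.imread("pics/s3.png"),cv2.COLOR_BGR2GRAY)
cs=arm.get_calibration("scene")
pts={k:(np.array(v)/3.478+[300,220]) for k,v in dict(tailholeL=(342,64),tailholeR=(338,196),tailhole2=(290,174),cornR=(415,195),cornL=(412,63),cornnR=(567,205),mid=(463,172),neckh=(643,118),neckh2=(660,208),neckblk=(697,160),screw=(750,250)).items()}
P=np.float32([v for v in pts.values()])[:,None]
N,st,er=cv2.calcOpticalFlowPyrLK(S0,S3,P,None,winSize=(13,13),maxLevel=1,criteria=(3,50,.001))
be=np.array([.5035,-.0897]);ux=d(77.4)[:2]
for k,a,b in zip(pts,P[:,0],N[:,0]):
    w=onz(cs,a,.042);x=(w[:2]-be)@ux-.26
    # px per mm of vertical, and px per mm along board x
    gz=proj(cs,w+[0,0,.001])-proj(cs,w);gx=proj(cs,w+np.array([*ux,0])*.001)-proj(cs,w)
    s=np.linalg.solve(np.column_stack([gz,gx]),b-a)
    print(k,"boardx",round(x,3),"flow",np.round(b-a,2),"dz,dx mm",np.round(s,1))
E
```

```text
0.042 width 0.051505750846681825 lat mid 6.68199491283359e-05 tip past edge 0.061547909301650564
edge board x -0.09449093393713506
0.046 width 0.05013160947005407 lat mid 3.493519314266835e-05 tip past edge 0.06096726172838759
edge board x -0.09390961650110041
tailholeL boardx -0.036 flow [ 0.88 -0.94] dz,dx mm [3.7 2. ]
tailholeR boardx -0.037 flow [ 1.01 -0.95] dz,dx mm [3.8 2.1]
tailhole2 boardx -0.072 flow [ 1.02 -1.07] dz,dx mm [4.2 2.2]
cornR boardx 0.019 flow [ 1.15 -0.72] dz,dx mm [3.  2.5]
cornL boardx 0.02 flow [ 1.04 -0.68] dz,dx mm [2.8 2.5]
cornnR boardx 0.129 flow [ 1.33 -0.15] dz,dx mm [1.  3.1]
mid boardx 0.055 flow [ 0.91 -0.59] dz,dx mm [2.4 1.9]
neckh boardx 0.196 flow [ 0.82 -0.05] dz,dx mm [0.5 2. ]
neckh2 boardx 0.196 flow [ 0.94 -0.07] dz,dx mm [0.6 2.2]
neckblk boardx 0.23 flow [0.99 0.09] dz,dx mm [0.  2.5]
screw boardx 0.253 flow [0.02 0.06] dz,dx mm [-0.2  0.1]
```

The optical flow check gives a corner-block rise of 3.0 mm (right) and 2.8 mm (left). The neck block has not lifted, and the mould slid about 2 mm onto the stop. One quick stillness check, then I'll hand in.

```bash
python3 - <<'E'
from h import *
from rig import arm
arm.sleep(.3);print(arm.current_ee_pos(),arm.current_force(),np.abs(arm.current_dq()).max(),arm.current_width(),arm.current_t())
S=arm.snapshot("scene")[:,:,::-1].astype(int);print(np.abs(S-cv2.imread("pics/s3.png")).mean())
z=cv2.imread("pics/scene0.png").astype(int);D=(np.abs(S-z).max(2)>50).astype(np.uint8)
n,l,s,c=cv2.connectedComponentsWithStats(cv2.dilate(D,np.ones((5,5))));print([x.tolist() for x in s[1:] if x[4]>60])
arm.sign_off()
E
```

```text
[0.52916565 0.01917634 0.02081071] [-0.81982297 -3.3303553   6.15832161] 0.12535140940940015 0.027824312341449563 20.8417
1.9211577690972221
[[356, 0, 20, 27, 312], [295, 0, 151, 287, 18028], [491, 0, 33, 10, 254], [503, 0, 94, 130, 5648], [222, 230, 54, 21, 763], [387, 230, 39, 17, 459], [380, 237, 11, 9, 91], [443, 242, 33, 15, 239], [427, 247, 11, 9, 81], [498, 257, 10, 27, 159], [491, 258, 9, 18, 123], [427, 265, 55, 24, 529]]
the job is handed in; nothing more can be done
```

The wedge is in under the mould and I handed the job in at about 21 s; no verdict is reported. I gripped it at the heel, laid it flat on the board and pushed it straight in through the middle of the notch. It finished still gripped and carrying the raised mould.

**Last checks:**

| Check | Measured | Wanted |
|---|---|---|
| Tip past the tail edge | about 61 mm | about 61 mm (my target for a 3 mm gap) |
| Offset from the notch's middle | under 1 mm | within 18 mm |
| Rise of the tail-side corner blocks, from before/after scene pictures | 2.8 mm left, 3.0 mm right | 1.5–5 mm |
| Neck block lift | about 0 mm | under 2 mm |
| Wedge underside height | about 17.5 mm | 15–21 mm |
| Jaw opening on the wedge | 27.8 mm | 28 mm (wedge width) |

- **Mould:** it slid about 2 mm and came up against the stop. It looked straight and was touched only by the wedge in the pictures.
- **Forces:** wrist force was about 6 N downward and 3 N along the push, and the arm was effectively still.
- **Bench:** comparing pictures, only the arm, the wedge and the mould with its stop area changed. I saw no shift of the other things. The arm partly hides the sandblock in the last picture, but the wrist views showed it clear.
- **Weak or disagreeing readings:**
  - The top camera disagreed on the wedge's thick-end height (70 mm), so I used the wrist views (27 mm).
  - The two board corners triangulated to 25 and 12 mm, averaging 19 mm against the true 18 mm. I relied on the contact height instead.
  - The force signal was too noisy to show the moment the mould lifted.

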